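# Set a batch of bonded clamp jaws to cure

### The job

Lay every bonded clamp jaw on the bench flat in the blue tray, next to one another and not stacked; then swing and tilt the cure lamp by its rear handle until its lens points at the middle of the tray, and last wind the spring timer clockwise by its key, a part turn at a time, all the way to its stop. Leave the other tools where they are.

Things in the scene. Friction and masses are not known exactly. Their poses are not given: they have to be found in the camera images.
- jaw1: bonded clamp jaw: orange layer between two bright aluminium plates with two dark rivets, a flat bar 56 x 22 x 12 mm (x, y, z), 80 g; origin at its centre, x along its length, z through its thickness; may be absent (None)
- jaw2: bonded clamp jaw: orange layer between two bright aluminium plates with two dark rivets, a flat bar 56 x 22 x 12 mm (x, y, z), 80 g; origin at its centre, x along its length, z through its thickness; may be absent (None)
- jaw3: bonded clamp jaw: orange layer between two bright aluminium plates with two dark rivets, a flat bar 56 x 22 x 12 mm (x, y, z), 80 g; origin at its centre, x along its length, z through its thickness; may be absent (None)
- jaw4: bonded clamp jaw: orange layer between two bright aluminium plates with two dark rivets, a flat bar 56 x 22 x 12 mm (x, y, z), 80 g; origin at its centre, x along its length, z through its thickness; may be absent (None)
- jaw5: bonded clamp jaw: orange layer between two bright aluminium plates with two dark rivets, a flat bar 56 x 22 x 12 mm (x, y, z), 80 g; origin at its centre, x along its length, z through its thickness; may be absent (None)
- tray: blue open tray fixed to the bench, outside 170 x 220 x 17 mm (its x, y, z), walls 4 mm, inner floor about 5 mm above its underside; origin at the centre of its underside; it stands left or right of the lamp
- tray_middle (a point): the middle of the tray's inner floor: where the lamp must point
- lamp_base: round grey foot (100 mm across) and post of the cure lamp, fixed to the bench; origin at the centre of its underside, on the swivel axis
- lamp_swivel (a joint): swivel of the lamp's steel fork about the vertical through the foot, rad; positive is counter-clockwise from above, range -2.3 to 2.3; at 0 the lens looks along -x of lamp_base; stiff, stays where left
- lamp_tilt (a joint): tilt of the yellow lamp head, rad; 0 is level, positive is lens down (handle up), range -0.5 to 1.1; stiff, stays where left
- lamp_pivot (a point): where swivel and tilt axes cross, in the middle of the lamp head (70 x 66 x 44 mm), 150 mm above the bench; turns with the head: its own -x axis is the direction the white lens looks, y is the tilt axis
- lamp_handle (a point): middle of the black grip bar (10 mm diameter, 50 mm free length, parallel to the tilt axis) of the handle behind the head, 90 mm from lamp_pivot along the head's +x; 55 mm of clear space between bar and head
- timer: green box of the spring timer, 100 x 100 x 55 mm, fixed to the bench; origin at the centre of its underside, on the key axis
- key (a joint): winding key on top of the timer, rad; grows as it is wound clockwise seen from above; starts partly wound, a firm stop at 8.0 (more than one full turn) is fully wound; the spring stiffens as it winds and a ratchet holds the key when let go
- key_grip (a point): middle of the upright brass key wing (44 mm long along its x, 8 mm thick along its y, 30 mm tall), on the key axis, 102 mm above the bench; turns with the key
- pliers: yellow-handled pliers lying on the bench, about 160 x 55 x 14 mm; leave alone
- hammer: hammer lying on the bench, about 300 mm long; leave alone
- square: aluminium L-shaped square, 100 x 86 x 8 mm, lying beyond the lamp; leave alone
- glue: adhesive bottle, 40 mm diameter, 120 mm tall, beyond the lamp; leave alone
- dish: small steel bowl, 80 mm diameter, 30 mm tall; leave alone
- scale_weight: brass cylinder, 36 mm diameter, 40 mm tall; leave alone
Mind the look-alikes: they are no part of the job. Leave any brown or turquoise look-alike of the jaw5 alone.

How it is judged (in metres and radians):
On the way, in this order (a step that is already met when the one before it is completed fails the run):
1. every jaw lies flat in the tray (x of jaw1 in the frame of tray between -0.08 and 0.08 m and y of jaw1 in the frame of tray between -0.105 and 0.105 m and z of jaw1 in the frame of tray between 0 and 0.016 m and (angle between jaw1's own z axis and vertical below 0.17 rad or angle between jaw1's own z axis and vertical above 2.97 rad) and x of jaw2 in the frame of tray between -0.08 and 0.08 m and y of jaw2 in the frame of tray between -0.105 and 0.105 m and z of jaw2 in the frame of tray between 0 and 0.016 m and (angle between jaw2's own z axis and vertical below 0.17 rad or angle between jaw2's own z axis and vertical above 2.97 rad) and x of jaw3 in the frame of tray between -0.08 and 0.08 m and y of jaw3 in the frame of tray between -0.105 and 0.105 m and z of jaw3 in the frame of tray between 0 and 0.016 m and (angle between jaw3's own z axis and vertical below 0.17 rad or angle between jaw3's own z axis and vertical above 2.97 rad) and x of jaw4 in the frame of tray between -0.08 and 0.08 m and y of jaw4 in the frame of tray between -0.105 and 0.105 m and z of jaw4 in the frame of tray between 0 and 0.016 m and (angle between jaw4's own z axis and vertical below 0.17 rad or angle between jaw4's own z axis and vertical above 2.97 rad) and x of jaw5 in the frame of tray between -0.08 and 0.08 m and y of jaw5 in the frame of tray between -0.105 and 0.105 m and z of jaw5 in the frame of tray between 0 and 0.016 m and (angle between jaw5's own z axis and vertical below 0.17 rad or angle between jaw5's own z axis and vertical above 2.97 rad)), for 0.2 s.
2. the lamp points at the middle of the tray (x of tray_middle in the frame of lamp_pivot below -0.1 m and y of tray_middle in the frame of lamp_pivot between -0.025 and 0.025 m and z of tray_middle in the frame of lamp_pivot between -0.025 and 0.025 m), for 0.2 s.
3. the timer key is wound to its stop (value of joint key above 7.8 rad), for 0.2 s.
At the end, for the whole second after the job is handed in: Every jaw present lies flat (within about 10 degrees, either face up) on the tray floor, not stacked, and at rest; the line along which the lens looks passes within 25 mm (sideways, and up or down) of the middle of the tray floor; the key is within 0.2 rad of its stop (all of step 1 and all of step 2 and linear speed of each of jaw1, jaw2, jaw3, jaw4, jaw5 below 0.02 m/s and value of joint key above 7.8 rad); the robot touches nothing.
It fails at once if another tool is pushed more than 40 mm from its place (distance of any of pliers, hammer, square, glue, dish, scale_weight from where it was at the start of the episode above 0.04 m).
Of jaw1, jaw2, jaw3, jaw4, jaw5 only 3 to 5 are there at a start; the rules pass over those that are not, and their reading is None.
At some moment in a run one of jaw1, jaw2, jaw3, jaw4, jaw5 may be knocked a few centimetres aside while the robot is not near it.
Once in a run the grip may slacken for a moment while it holds something.
It also fails if it takes over 210 s, if anything falls off the work surface, if the arm or the gripper's body presses on something with over 40 N, if the wrist force passes 120 N, or if a joint passes its speed limit or range.

### The arm

A 6-joint arm with a two-finger parallel gripper is mounted at the origin on the work surface. World frame = base frame: x ahead of the robot, y to its left, z up, the work surface at z = 0. Lengths are in m, angles in degrees, forces in N, time in s.
With the tool pointing down it reaches from about 0.25 to 0.725 m from the base axis. Payload 9.7 kg.
Tool frame: the origin (TCP) lies between the finger pads; the fingertips stand 19 mm ahead of it and the grasp point (between the pads) is the TCP; z points along the fingers, y is the line along which they close (so a half turn about z gives the same grasp; the last joint's range is limited). The gripper opens to 85 mm and grips with 20 to 120 N. Pads are 22 mm wide; open, the fingers measure 114 mm over their backs; the gripper's body (76 mm by 85 mm) begins 54 mm behind the grasp point. The pads swing forward as they close: fully open they stand 13 mm farther back than shut.
Start: joints at [75.516, 4.979, 10.078, 95.1, 0, 90], TCP at [0.138, 0.533, 0.25] pointing down, gripper open.
Joint ranges: [-179.16, 179.16], [-48.56, 103.87], [-65.8, 70.77], [-126.05, 130.52], [-82.76, 87.17], [-180, 180]. Speed limits (degrees/s): [127.2, 127.2, 147.25, 180, 180, 180].

### API

Orientations are given as [roll, pitch, yaw] about the fixed x, y, z axes, in that order (R = Rz(yaw) Ry(pitch) Rx(roll)).
In Python, from workcell import bot gives the robot as it stands. The module is installed in compiled form; this text tells all that it offers.
- The arm moves only by the shell command python3 -m crank 'ROWS' [OPENING] [FORCE]. ROWS is JSON, a list that holds one entry, the list of rows, each a list of 6 numbers: the shift along the world's x, y, z as a fraction of full scale, then the turn, a rotation vector about the world's x, y, z as a fraction of full scale. In form: [[[x, y, z, wx, wy, wz], ...]]. A call has 1 to 20 rows; each row shifts and turns the commanded pose from where the row before left it; what a row does not reach is not made up. Full scale, the value 1, is 20 mm for a shift and 0.12 rad for a turn. A row lasts 1/12 s, in which the tool goes at most 41.7 mm and 7.16 degrees, less where a joint would pass 70% of its speed; a pose out of reach is approached as far as the arm can. A call with a number of a shift or a turn outside -1 to 1 is refused whole. A call with a gripper value outside its range is refused whole. OPENING is the opening, from 0 (shut) to 1 (fully open), set as the call begins (- or left out, the last holds). The fingers move at their own pace and stop on an object; FORCE is the grip in N (left out, the last holds). Time passes only in rows, so rows that do not move let the fingers close. It gives the time, the measured TCP pose, the force, the opening and the grip force at its end, in the units of the state.
- bot.get_obs(): the state, without advancing time (a new reading comes with each control period).
- bot.camera(name): name is "scene" or "top" or "wrist"; returns the picture (480x640x3 uint8, red, green, blue); there is no depth.
- bot.camera_model(name): a dict with "vertical_fov" (degrees; the focal length in pixels is half the picture's height over the tangent of half this angle, whatever the lens; pixels are square), "cx", "cy" (the principal point, pixels), "R" (3x3) and "t" (3): a world point X has camera coordinates R X + t. Camera axes: x right, y down, z forward; pixel columns grow to the right and rows downward; lengths in m; the calibration is good to about 2 mm. A picture is of the moment at which its call begins: read the wrist's pose just before it. camera_model takes no time and is no camera call; for the wrist camera it gives the pose at the moment of the call.
- bot.job_done(): hands the job in; it is judged then, once.
The state is a dict: "time": time; "q": joint angles; "qd": joint speeds; "joint_efforts": joint torques, N m; "ee_pos": TCP position; "tcp_rot": TCP orientation; "wrist_force": force on the tool from outside, world axes, zero at the start; "torque": the same for the moment, N m; "opening": finger opening in m; "grasp_force": force on a finger pad.
Only numpy, scipy, OpenCV 4.12 (cv2) and the standard library are available. Lean on these libraries where they do the work, as an engineer would, in place of code of your own. Each camera call takes 0.05 s, during which the arm holds its last target. There are 200 camera calls.

## Working session

There is one attempt and no reset: what is moved stays moved. The work goes in short steps, Python scripts to look and compute and a shell command to move; the robot and the scene stay as the last step left them, time stands still between calls to the robot, and variables do not carry over. Pictures are saved under pics/ and viewed, at most 14 in all, crops included, and the job is handed in when it is done.

```bash
mkdir -p pics
python3 - <<'E'
from workcell import bot
import cv2
o=bot.get_obs();print(o)
for n in("scene","top"):
    m=bot.camera_model(n);print(n,m)
    cv2.imwrite(f"pics/{n}0.png",bot.camera(n)[:,:,::-1])
E
```

```text
{'time': 0.0, 'q': array([7.55176530e+01, 5.01293387e+00, 1.00319133e+01, 9.50987628e+01,
       1.61150844e-04, 8.99982947e+01]), 'qd': array([-0.03644419, -0.02237901, -0.01221535, -0.00672292,  0.09592239,
        0.04739887]), 'joint_efforts': array([-1.60293890e-03, -5.20380235e+01,  4.64810300e+01,  1.61416736e-02,
       -1.62876981e-04, -1.64419390e-06]), 'ee_pos': array([0.13749165, 0.5323203 , 0.2495427 ]), 'tcp_rot': array([-1.79920217e+02, -1.63525304e-04,  1.65519358e+02]), 'wrist_force': array([-0.03581019, -0.11102206, -0.51330757]), 'torque': array([ 0.00643275, -0.01228215,  0.0273798 ]), 'grasp_force': 0.0, 'opening': 0.08556830267988777}
scene {'vertical_fov': 51.76133187329252, 'cx': 325.06235518711907, 'cy': 239.65843592334383, 'R': array([[ 0.21009521,  0.97767688, -0.00281547],
       [ 0.76716796, -0.16664225, -0.61942205],
       [-0.6060638 ,  0.12797767, -0.78505311]]), 't': array([-0.12685084, -0.33649012,  1.62267993])}
top {'vertical_fov': 56.95316419810671, 'cx': 323.27491231667193, 'cy': 240.66956787286153, 'R': array([[ 0.05637407, -0.99840257, -0.00377681],
       [-0.97159142, -0.05398854, -0.23042426],
       [ 0.22985227,  0.01665947, -0.97308293]]), 't': array([0.00519023, 0.56237797, 0.8793265 ])}
```

View pics/scene0.png

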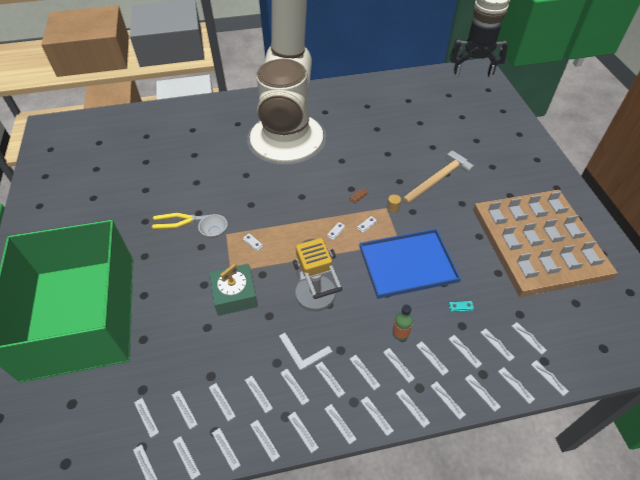

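View pics/top0.png

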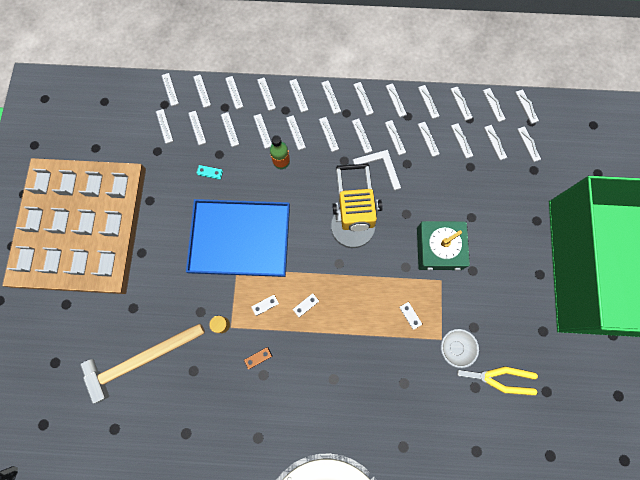

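Candidates in the top view are three bright two-rivet bars at (265,305), (306,305) and (411,315). The look-alikes are a brown one at (258,357) and a turquoise one at (209,172). I choose the three bright ones. The tray is at (240,238), the lamp at (355,205) and the timer at (443,245).

```bash
cat > h.py <<'E'
from workcell import bot
import cv2, numpy as np
def cam(n):
    m=bot.camera_model(n); f=240/np.tan(np.radians(m['vertical_fov']/2))
    return f,m['cx'],m['cy'],np.array(m['R']),np.array(m['t'])
def ray(c,p):
    f,cx,cy,R,t=c; d=R.T@np.array([(p[0]-cx)/f,(p[1]-cy)/f,1]); return -R.T@t,d
def onz(c,p,z):
    o,d=ray(c,p); return o+d*(z-o[2])/d[2]
def proj(c,X):
    f,cx,cy,R,t=c; q=R@np.array(X)+t; return np.array([cx+f*q[0]/q[2],cy+f*q[1]/q[2]])
def tri(c1,p1,c2,p2):
    o1,d1=ray(c1,p1);o2,d2=ray(c2,p2)
    s=np.linalg.lstsq(np.c_[d1,-d2],o2-o1,rcond=None)[0]
    a,b=o1+s[0]*d1,o2+s[1]*d2; return (a+b)/2,np.linalg.norm(a-b)
def blobs(im,lo,hi,amin,amax=1e9,roi=None):
    m=cv2.inRange(cv2.cvtColor(im,cv2.COLOR_RGB2HSV),lo,hi)
    if roi: z=np.zeros_like(m);a,b,c,d=roi;z[b:d,a:c]=m[b:d,a:c];m=z
    m=cv2.morphologyEx(m,cv2.MORPH_CLOSE,np.ones((3,3)))
    cs,_=cv2.findContours(m,cv2.RETR_EXTERNAL,cv2.CHAIN_APPROX_NONE)
    return [c for c in cs if amin<cv2.contourArea(c)<amax]
E
python3 - <<'E'
from h import *
T=cv2.imread('pics/top0.png')[:,:,::-1].copy();S=cv2.imread('pics/scene0.png')[:,:,::-1].copy()
t,s=cam('top'),cam('scene')
np.set_printoptions(precision=4,suppress=True)
print('fingers check',proj(t,[.1375,.5323,.25]),proj(s,[.1375,.5323,.25]))
js=[]
for nm,I,roi in(('t',T,(235,280,440,335)),('s',S,(230,210,390,260))):
    for c in blobs(I,(0,0,170),(180,70,255),40,2000,roi):
        r=cv2.minAreaRect(c);js.append((nm,r));print(nm,np.array(r[0]),r[1],r[2])
for nm,r in js:
    if nm=='t':
        b=cv2.boxPoints(r);P=[onz(t,p,.02) for p in b]
        e=[P[1]-P[0],P[2]-P[1]];print('top z.02',onz(t,r[0],.02),[np.linalg.norm(x) for x in e],[np.degrees(np.arctan2(x[1],x[0])) for x in e])
    else: print('sc',onz(s,r[0],.02))
for nm,I,c,roi in(('t',T,t,(180,190,300,280)),('s',S,s,(340,220,470,300))):
    for k in blobs(I,(100,120,60),(125,255,255),500,1e9,roi):
        q=cv2.approxPolyDP(cv2.convexHull(k),6,True)[:,0];print(nm,q.tolist(),[onz(c,p,.017) for p in q])
for nm,I,c in(('t',T,t),('s',S,s)):
    for k in blobs(I,(70,60,20),(90,255,110),300):
        r=cv2.minAreaRect(k);print('green',nm,r,cv2.boxPoints(r).tolist())
big=[cv2.resize(T[275:375,220:450],None,fx=3,fy=3,interpolation=2),cv2.resize(S[180:280,220:450],None,fx=3,fy=3,interpolation=2)]
cv2.imwrite('pics/crop1.png',np.vstack(big)[:,:,::-1][:600])
E
```

```text
fingers check [-16.452  464.6287] [472.9033  73.3044]
t [410.6236 315.2978] (27.241945266723633, 10.705978393554688) 57.9946174621582
t [264.4 304.8] (10.733125686645508, 25.938386917114258) 63.43495178222656
t [305.5    305.0001] (10.932164192199707, 26.081018447875977) 51.34019470214844
s [252.4294 241.5824] (20.282997131347656, 9.436474800109863) 40.601295471191406
s [335.5498 230.5453] (9.081082344055176, 19.84384536743164) 42.273685455322266
s [366.4512 223.939 ] (8.901905059814453, 21.083457946777344) 51.34019470214844
top z.02 [ 0.4175 -0.1598  0.02  ] [np.float64(0.02358395145044595), np.float64(0.05710434046212833)] [np.float64(-55.566373136269576), np.float64(-146.51946842726764)]
top z.02 [0.4222 0.1568 0.02  ] [np.float64(0.05564652749861655), np.float64(0.023519618644872096)] [np.float64(-59.95570878250697), np.float64(-149.00312257988477)]
top z.02 [0.4268 0.0678 0.02  ] [np.float64(0.05625885771582063), np.float64(0.023812787902823943)] [np.float64(-48.00164073531997), np.float64(-137.9121512452791)]
sc [ 0.4265 -0.1613  0.02  ]
sc [0.4365 0.0653 0.02  ]
sc [0.4316 0.1
[... 469 characters left out ...]
, 77.6192398071289) [[214.0, 303.9999694824219], [255.0, 294.9999694824219], [257.46197509765625, 306.2156066894531], [216.46197509765625, 315.2156066894531]]
green s ((532.8956909179688, 85.34075927734375), (59.61854934692383, 69.12565612792969), 89.02897644042969) [[497.8326721191406, 56.121490478515625], [566.9483642578125, 54.950042724609375], [567.958740234375, 114.56002807617188], [498.843017578125, 115.73147583007812]]
green s ((460.2823791503906, 31.159358978271484), (18.871694564819336, 66.5408706665039), 11.51383113861084) [[444.3954772949219, 61.8768424987793], [457.6773376464844, -3.325000047683716], [476.1692810058594, 0.4418754577636719], [462.8874206542969, 65.64371490478516]]
```

View pics/crop1.png

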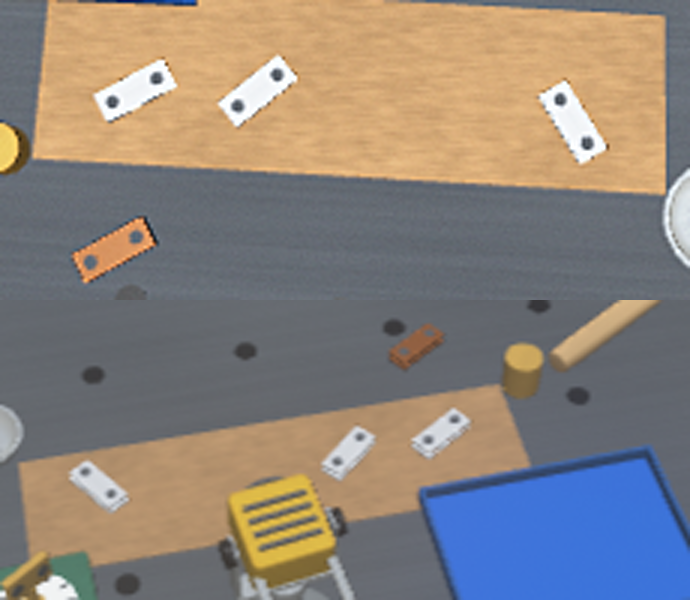

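The crop confirms three aluminium jaws with dark rivets on the flat wooden board, and the orange-brown bar off the board is the look-alike. Next I'll triangulate and get the lamp and timer geometry.

Run:
```python
from h import *
np.set_printoptions(precision=4,suppress=True)
t,s=cam('top'),cam('scene')
for a,b in(((410.6,315.3),(252.4,241.6)),((305.5,305),(335.5,230.5)),((264.4,304.8),(366.45,223.9))):print(tri(t,a,s,b))
T=cv2.imread('pics/top0.png')[:,:,::-1].copy();S=cv2.imread('pics/scene0.png')[:,:,::-1].copy()
print('campos',ray(t,(0,0))[0],ray(s,(0,0))[0])
a=cv2.resize(T[140:280,310:490],None,fx=3.3,fy=3.3,interpolation=2)
b=cv2.resize(S[225:325,200:380],None,fx=3.3,fy=3.3,interpolation=2)[:,:a.shape[1]]
cv2.imwrite('pics/crop2.png',np.vstack([a,b])[:800,:,::-1][:, :] if a.shape[0]+b.shape[0]<=600 else cv2.resize(np.vstack([a,b]),None,fx=600/(a.shape[0]+b.shape[0]),fy=600/(a.shape[0]+b.shape[0]))[:,:,::-1])
print(a.shape,b.shape)
```

```text
(array([ 0.4183, -0.1616,  0.0098]), np.float64(8.461805124138907e-05))
(array([0.4276, 0.0678, 0.009 ]), np.float64(0.0010056398365013936))
(array([0.423 , 0.1576, 0.0093]), np.float64(0.001435096297179234))
campos [0.344  0.0209 0.9853] [ 1.2682 -0.1397  1.0651]
(462, 594, 3) (330, 594, 3)
```

View pics/crop2.png

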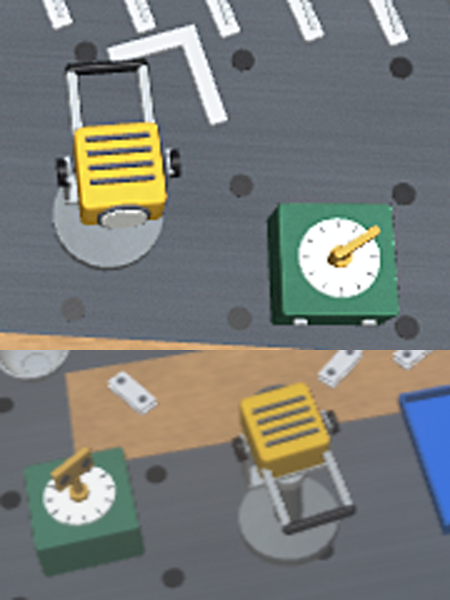

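Run:
```python
from h import *
np.set_printoptions(precision=4,suppress=True)
t,s=cam('top'),cam('scene')
tp=lambda u,v:(310+u/2.5,140+v/2.5)
sp=lambda u,v:(200+u/2.5,225+(v-350)/2.5)
print('handle+y',tri(t,tp(68,67),s,sp(354,509)));print('handle-y',tri(t,tp(147,69),s,sp(287,526)))
print('foot',onz(t,tp(107,214),.01),onz(s,sp(289,517),.01))
print('timer dial',onz(t,tp(340,257),.055),onz(s,sp(80,493),.055))
for b in ((277,205),(396,206),(397,316),(281,316)):print('box top',onz(t,tp(*b),.055))
print('wing far',tri(t,tp(380,230),s,sp(53,476)))
print('wing far top',tri(t,tp(380,230),s,sp(53,472)),'near',tri(t,tp(333,258),s,sp(90,452)))
```

```text
handle+y (array([0.6987, 0.0165, 0.1438]), np.float64(0.0015130766511385649))
handle-y (array([ 0.7017, -0.0462,  0.1416]), np.float64(0.005113671437337705))
foot [ 0.6134 -0.0277  0.01  ] [ 0.6115 -0.0259  0.01  ]
timer dial [ 0.5737 -0.2276  0.055 ] [ 0.5694 -0.2245  0.055 ]
box top [ 0.6173 -0.1732  0.055 ]
box top [ 0.6221 -0.2766  0.055 ]
box top [ 0.5247 -0.2756  0.055 ]
box top [ 0.5192 -0.1771  0.055 ]
wing far (array([ 0.5842, -0.2437,  0.112 ]), np.float64(0.002627162123956992))
wing far top (array([ 0.5829, -0.2426,  0.1164]), np.float64(0.002130938409633776)) near (array([ 0.56  , -0.2073,  0.1062]), np.float64(0.0018379358943365687))
```

Poses measured:

| Item | Position (m) | Direction |
|---|---|---|
| Jaw C | (.423,.157) | long axis −60° |
| Jaw B | (.427,.068) | long axis −48° |
| Jaw A | (.418,−.161) | long axis 33.5° |
| Tray | centre (.572,.229) | aligned with world |
| Lamp | axis (.612,−.027) | – |
| Lamp handle | (.700,−.015,.143) | – |
| Key | (.571,−.226) | – |

I'll move above jaw C first.

```bash
python3 -m crank '[[[0.7,-0.94,-0.25,0,0,-0.331],[0.7,-0.94,-0.25,0,0,-0.331],[0.7,-0.94,-0.25,0,0,-0.331],[0.7,-0.94,-0.25,0,0,-0.331],[0.7,-0.94,-0.25,0,0,-0.331],[0.7,-0.94,-0.25,0,0,-0.331],[0.7,-0.94,-0.25,0,0,-0.331],[0.7,-0.94,-0.25,0,0,-0.331],[0.7,-0.94,-0.25,0,0,-0.331],[0.7,-0.94,-0.25,0,0,-0.331],[0.7,-0.94,-0.25,0,0,-0.331],[0.7,-0.94,-0.25,0,0,-0.331],[0.7,-0.94,-0.25,0,0,-0.331],[0.7,-0.94,-0.25,0,0,-0.331],[0.7,-0.94,-0.25,0,0,-0.331],[0.7,-0.94,-0.25,0,0,-0.331],[0.7,-0.94,-0.25,0,0,-0.331],[0.7,-0.94,-0.25,0,0,-0.331],[0.7,-0.94,-0.25,0,0,-0.331],[0.7,-0.94,-0.25,0,0,-0.331]]]' 0.6 50
python3 -m crank '[[[0,0,0,0,0,0],[0,0,0,0,0,0],[0,0,0,0,0,0],[0,0,0,0,0,0]]]'
python3 - <<'E'
from h import *
np.set_printoptions(precision=4,suppress=True)
o=bot.get_obs();c=cam('wrist');I=bot.camera('wrist');print(o['q'],o['ee_pos'],o['tcp_rot'])
cv2.imwrite('pics/w1.png',I[:,:,::-1])
print(c[3],c[4],proj(c,[.4228,.157,.012]))
for k in blobs(I,(0,0,170),(180,70,255),300):
    r=cv2.minAreaRect(k);P=[onz(c,p,.012) for p in cv2.boxPoints(r)]
    print(r,onz(c,r[0],.012),[(np.linalg.norm(x),np.degrees(np.arctan2(x[1],x[0]))) for x in(P[1]-P[0],P[2]-P[1])])
E
```

```text
time: 1.77
ee_pos: [0.418, 0.1554, 0.1498]
tcp_rot: [-180.0, -0.0, 119.9]
wrist_force: [-0.0, 0.2, 0.2]
opening: 0.0513
grasp_force: 0.0
time: 2.1
ee_pos: [0.4172, 0.1571, 0.1504]
tcp_rot: [180.0, -0.0, 120.1]
wrist_force: [-0.5, 0.1, -0.1]
opening: 0.0512
grasp_force: 0.0
[ 20.6225 -10.1598 -15.5483  84.6075   0.0079  80.5548] [0.4172 0.1571 0.1504] [179.9947  -0.0071 120.0677]
[[ 0.8653  0.5012  0.0002]
 [ 0.4779 -0.8252  0.3012]
 [ 0.1511 -0.2605 -0.9536]] [-0.4398 -0.0787  0.2622] [324.3187 235.5554]
((274.5064697265625, 324.5246276855469), (67.84790802001953, 29.623018264770508), 75.25643920898438) [0.426  0.0719 0.012 ] [(np.float64(0.023679945794642217), np.float64(46.01174743736745)), (np.float64(0.06103789222063933), np.float64(-48.10229920742171))]
((324.5343933105469, 231.21932983398438), (74.12516784667969, 30.293941497802734), 88.85424041748047) [0.4212 0.16   0.012 ] [(np.float64(0.021857450786420853), np.float64(31.233126811221105)), (np.float64(0.057542903066982995), np.float64(-57.800990117994544))]
```

View pics/w1.png

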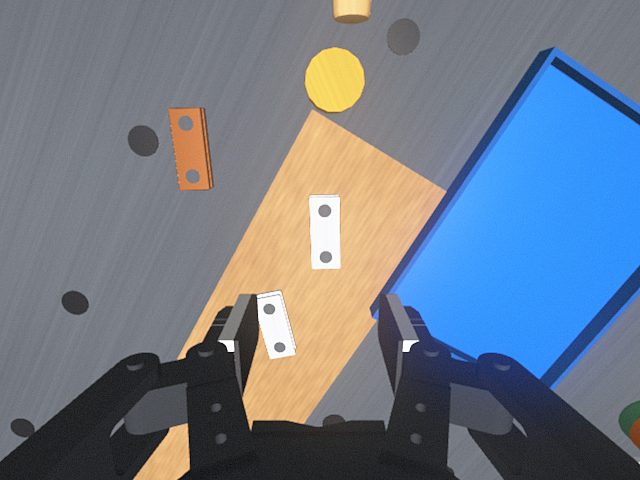

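The wrist view shows jaw C at (324,231) and jaw B at (275,325), with the brown look-alike well clear at (190,150). Grasping jaw C.

```bash
python3 -m crank '[[[0.025,0.005,-0.65,0,0,0],[0.025,0.005,-0.65,0,0,0],[0.025,0.005,-0.65,0,0,0],[0.025,0.005,-0.65,0,0,0],[0.025,0.005,-0.65,0,0,0],[0.025,0.005,-0.65,0,0,0],[0.025,0.005,-0.65,0,0,0],[0.025,0.005,-0.65,0,0,0],[0.025,0.005,-0.65,0,0,0],[0.025,0.005,-0.65,0,0,0],[0,0,0,0,0,0],[0,0,0,0,0,0]]]'
python3 -m crank '[[[0,0,0,0,0,0],[0,0,0,0,0,0],[0,0,0,0,0,0],[0,0,0,0,0,0],[0,0,0,0,0,0],[0,0,0,0,0,0]]]' 0 50
python3 -m crank '[[[0,0,0.5,0,0,0],[0,0,0.8,0,0,0],[0,0,0.8,0,0,0],[0,0,0.8,0,0,0],[0,0,0.8,0,0,0],[0,0,0.3,0,0,0],[0,0,0,0,0,0]]]'
```

```text
time: 3.15
ee_pos: [0.422, 0.1579, 0.0202]
tcp_rot: [-179.9, -0.0, 120.1]
wrist_force: [0.2, -0.5, -0.2]
opening: 0.0513
grasp_force: 0.0
time: 3.65
ee_pos: [0.4232, 0.1579, 0.0215]
tcp_rot: [179.9, -0.0, 120.0]
wrist_force: [-2.2, 1.4, 6.2]
opening: 0.0205
grasp_force: 49.5
time: 4.23
ee_pos: [0.4234, 0.1578, 0.1022]
tcp_rot: [179.8, 0.0, 120.0]
wrist_force: [1.1, 0.9, -2.4]
opening: 0.0204
grasp_force: 49.0
```

```bash
python3 -m crank '[[[0.745,0.675,0,0,0,-0.436],[0.745,0.675,0,0,0,-0.436],[0.745,0.675,0,0,0,-0.436],[0.745,0.675,0,0,0,-0.436],[0.745,0.675,0,0,0,-0.436],[0.745,0.675,0,0,0,-0.436],[0.745,0.675,0,0,0,-0.436],[0.745,0.675,0,0,0,-0.436],[0.745,0.675,0,0,0,-0.436],[0.745,0.675,0,0,0,-0.436],[0,0,0,0,0,0],[0,0,0,0,0,0],[0,0,0,0,0,0]]]'
python3 -m crank '[[[0,0,-0.6,0,0,0],[0,0,-0.6,0,0,0],[0,0,-0.6,0,0,0],[0,0,-0.6,0,0,0],[0,0,-0.6,0,0,0],[0,0,-0.6,0,0,0],[0,0,-0.05,0,0,0],[0,0,-0.05,0,0,0],[0,0,0,0,0,0]]]'
```

```text
time: 5.32
ee_pos: [0.5708, 0.292, 0.0993]
tcp_rot: [-179.9, 0.1, 90.1]
wrist_force: [-0.6, 0.6, -1.0]
opening: 0.0203
grasp_force: 49.2
time: 6.07
ee_pos: [0.5713, 0.2924, 0.0256]
tcp_rot: [-180.0, 0.0, 90.0]
wrist_force: [-0.5, -0.5, -1.2]
opening: 0.0209
grasp_force: 50.7
```

```bash
python3 -m crank '[[[0,0,0,0,0,0],[0,0,0,0,0,0],[0,0,0,0,0,0],[0,0,0.5,0,0,0],[0,0,0.8,0,0,0],[0,0,0.9,0,0,0],[0,0,0.9,0,0,0],[0,0,0.9,0,0,0],[0,0,0.9,0,0,0],[0,0,0.9,0,0,0]]]' 0.5
python3 -m crank '[[[-0.6,-0.93,0,0,0,0.521],[-0.6,-0.93,0,0,0,0.521],[-0.6,-0.93,0,0,0,0.521],[-0.6,-0.93,0,0,0,0.521],[-0.6,-0.93,0,0,0,0.521],[-0.6,-0.93,0,0,0,0.521],[-0.6,-0.93,0,0,0,0.521],[-0.6,-0.93,0,0,0,0.521],[-0.6,-0.93,0,0,0,0.521],[-0.6,-0.93,0,0,0,0.521],[-0.6,-0.93,0,0,0,0.521],[-0.6,-0.93,0,0,0,0.521],[0,0,0,0,0,0],[0,0,0,0,0,0],[0,0,0,0,0,0]]]'
cat > see.py <<'E'
from h import *
np.set_printoptions(precision=4,suppress=True)
o=bot.get_obs();print(o['ee_pos'],o['tcp_rot'])
for n in('top','wrist'):
    c=cam(n);I=bot.camera(n);cv2.imwrite(f"pics/{n}_{o['time']:.1f}.png",I[:,:,::-1])
    for k in blobs(I,(0,0,170),(180,70,255),120):
        r=cv2.minAreaRect(k);P=[onz(c,p,.012) for p in cv2.boxPoints(r)]
        e=sorted([(np.linalg.norm(x),np.degrees(np.arctan2(x[1],x[0]))) for x in(P[1]-P[0],P[2]-P[1])])
        X=onz(c,r[0],.012)
        if e[1][0]<.075 and e[0][0]>.012 and .3<X[0]<.66: print(n,X[:2],np.round(r[0]),'long',e[1],'short',e[0][0])
E
python3 see.py
```

```text
time: 6.9
ee_pos: [0.5716, 0.2926, 0.1443]
tcp_rot: [179.9, -0.0, 90.0]
wrist_force: [1.1, -0.6, -0.7]
opening: 0.0427
grasp_force: 0.0
time: 8.15
ee_pos: [0.428, 0.0695, 0.1431]
tcp_rot: [179.9, 0.0, 132.9]
wrist_force: [0.7, 0.0, -0.7]
opening: 0.043
grasp_force: 0.0
[0.428  0.0695 0.1431] [179.9186   0.0432 132.9312]
top [ 0.4182 -0.1609] [410. 315.] long (np.float64(0.056361757706611754), np.float64(-146.9284989587827)) short 0.0229868752548193
top [0.4966 0.5283] [102. 262.] long (np.float64(0.05638834731703409), np.float64(-0.4746064166852034)) short 0.04308939438412667
top [0.4975 0.5905] [ 75. 260.] long (np.float64(0.05647465523278315), np.float64(0.3703457617069935)) short 0.04597198544635582
top [0.4966 0.6485] [ 49. 259.] long (np.float64(0.05505892983643361), np.float64(1.7174343221715707)) short 0.0392615515664779
top [0.4955 0.7148] [ 20. 258.] long (np.float64(0.06061000127073129), np.float64(-1.4759231519328595)) short 0.049140250095576495
top [ 0.5849 -0.238 ] [446. 243.] long (np.float64(0.07109098229405938), np.float64(-25.190416252661446)) short 0.070626089057461
[... 227 characters left out ...]
0571643)) short 0.043734530008958085
top [0.5907 0.5898] [ 83. 221.] long (np.float64(0.055615921597344437), np.float64(-2.030860965242551)) short 0.04514338535970766
top [0.5906 0.715 ] [ 29. 218.] long (np.float64(0.056056255003440025), np.float64(-0.3769377739092625)) short 0.05040793697776262
wrist [ 0.3632 -0.2586] [ 12. 446.] long (np.float64(0.040777793975430056), np.float64(-60.664017719608495)) short 0.019981239005155384
wrist [ 0.5718 -0.0181] [370. 415.] long (np.float64(0.02498779085693002), np.float64(67.43716979933309)) short 0.013075354860155352
wrist [0.426  0.0706] [316. 232.] long (np.float64(0.057390687203759776), np.float64(-46.354909066325625)) short 0.021717137650385056
```

```bash
python3 -m crank '[[[-0.005,0,-0.605,0,0,0],[-0.005,0,-0.605,0,0,0],[-0.005,0,-0.605,0,0,0],[-0.005,0,-0.605,0,0,0],[-0.005,0,-0.605,0,0,0],[-0.005,0,-0.605,0,0,0],[-0.005,0,-0.605,0,0,0],[-0.005,0,-0.605,0,0,0],[-0.005,0,-0.605,0,0,0],[-0.005,0,-0.605,0,0,0],[0,0,0,0,0,0],[0,0,0,0,0,0]]]'
python3 -m crank '[[[0,0,0,0,0,0],[0,0,0,0,0,0],[0,0,0,0,0,0],[0,0,0,0,0,0],[0,0,0,0,0,0]]]' 0 50
python3 -m crank '[[[0,0,0.5,0,0,0],[0,0,0.8,0,0,0],[0,0,0.8,0,0,0],[0,0,0.8,0,0,0],[0,0,0.8,0,0,0],[0,0,0.3,0,0,0],[0,0,0,0,0,0]]]'
```

```text
time: 9.25
ee_pos: [0.4261, 0.0692, 0.0206]
tcp_rot: [-179.9, -0.0, 133.0]
wrist_force: [0.1, 0.5, 0.6]
opening: 0.0425
grasp_force: 0.0
time: 9.67
ee_pos: [0.4272, 0.0694, 0.0222]
tcp_rot: [179.9, 0.1, 133.0]
wrist_force: [-0.8, 0.5, 6.4]
opening: 0.0204
grasp_force: 49.8
time: 10.25
ee_pos: [0.4274, 0.0694, 0.103]
tcp_rot: [179.9, 0.1, 133.0]
wrist_force: [-0.5, -0.0, -1.7]
opening: 0.0207
grasp_force: 49.1
```

```bash
python3 -m crank '[[[0.723,0.8,0,0,0,-0.625],[0.723,0.8,0,0,0,-0.625],[0.723,0.8,0,0,0,-0.625],[0.723,0.8,0,0,0,-0.625],[0.723,0.8,0,0,0,-0.625],[0.723,0.8,0,0,0,-0.625],[0.723,0.8,0,0,0,-0.625],[0.723,0.8,0,0,0,-0.625],[0.723,0.8,0,0,0,-0.625],[0.723,0.8,0,0,0,-0.625],[0,0,0,0,0,0],[0,0,0,0,0,0],[0,0,0,0,0,0]]]'
python3 -m crank '[[[0,0,-0.6,0,0,0],[0,0,-0.6,0,0,0],[0,0,-0.6,0,0,0],[0,0,-0.6,0,0,0],[0,0,-0.6,0,0,0],[0,0,-0.6,0,0,0],[0,0,-0.1,0,0,0],[0,0,-0.1,0,0,0],[0,0,0,0,0,0]]]'
python3 -m crank '[[[0,0,0,0,0,0],[0,0,0,0,0,0],[0,0,0,0,0,0],[0,0,0.5,0,0,0],[0,0,0.8,0,0,0],[0,0,0.9,0,0,0],[0,0,0.9,0,0,0],[0,0,0.9,0,0,0],[0,0,0.9,0,0,0],[0,0,0.9,0,0,0]]]' 0.5
```

```text
time: 11.33
ee_pos: [0.5704, 0.2289, 0.1002]
tcp_rot: [-179.9, 0.1, 90.1]
wrist_force: [-0.3, -0.1, -1.1]
opening: 0.0202
grasp_force: 49.2
time: 12.08
ee_pos: [0.5708, 0.229, 0.0255]
tcp_rot: [-180.0, 0.0, 90.0]
wrist_force: [-4.2, -2.1, 7.7]
opening: 0.0207
grasp_force: 52.0
time: 12.92
ee_pos: [0.5711, 0.2293, 0.1429]
tcp_rot: [180.0, -0.0, 90.0]
wrist_force: [-0.4, -0.5, 0.5]
opening: 0.0428
grasp_force: 0.0
```

```bash
python3 -m crank '[[[-0.8,-0.975,0,0,0,-0.413],[-0.8,-0.975,0,0,0,-0.413],[-0.8,-0.975,0,0,0,-0.413],[-0.8,-0.975,0,0,0,-0.413],[-0.8,-0.975,0,0,0,-0.413],[-0.8,-0.975,0,0,0,-0.413],[-0.8,-0.975,0,0,0,-0.413],[-0.8,-0.975,0,0,0,-0.413],[-0.8,-0.975,0,0,0,-0.413],[-0.45,-0.975,0,0,0,-0.413],[0,-0.975,0,0,0,-0.413],[0,-0.975,0,0,0,-0.413],[0,-0.975,0,0,0,-0.413],[0,-0.975,0,0,0,-0.413],[0,-0.975,0,0,0,-0.413],[0,-0.975,0,0,0,-0.413],[0,-0.975,0,0,0,-0.413],[0,-0.975,0,0,0,-0.413],[0,-0.975,0,0,0,-0.413],[0,-0.975,0,0,0,-0.413]]]'
python3 -m crank '[[[0,0,0,0,0,0],[0,0,0,0,0,0],[0,0,0,0,0,0]]]'
python3 see.py | grep -v ' 0.[567]...\] '
```

```text
time: 14.58
ee_pos: [0.4182, -0.1617, 0.1421]
tcp_rot: [180.0, -0.0, 33.1]
wrist_force: [0.3, -1.5, 0.4]
opening: 0.0424
grasp_force: 0.0
time: 14.83
ee_pos: [0.4181, -0.1604, 0.1416]
tcp_rot: [180.0, -0.0, 33.3]
wrist_force: [0.8, 0.4, -0.1]
opening: 0.0427
grasp_force: 0.0
[ 0.4181 -0.1604  0.1416] [179.9978  -0.0172  33.2749]
top [0.5718 0.2288] [239. 237.] long (np.float64(0.05458705295279073), np.float64(-86.82400780660132)) short 0.02335428740827214
top [0.573  0.2916] [212. 235.] long (np.float64(0.05695047034110409), np.float64(-86.82505158287856)) short 0.02342508265932235
top [ 0.5921 -0.2307] [442. 239.] long (np.float64(0.0704762632705252), np.float64(-42.49674142584181)) short 0.05215904464403136
wrist [ 0.4192 -0.1599] [318. 234.] long (np.float64(0.05728883427401998), np.float64(-145.9276641539896)) short 0.02164810624868636
```

```bash
python3 -m crank '[[[0.005,0,-0.6,0,0,0],[0.005,0,-0.6,0,0,0],[0.005,0,-0.6,0,0,0],[0.005,0,-0.6,0,0,0],[0.005,0,-0.6,0,0,0],[0.005,0,-0.6,0,0,0],[0.005,0,-0.6,0,0,0],[0.005,0,-0.6,0,0,0],[0.005,0,-0.6,0,0,0],[0.005,0,-0.6,0,0,0],[0,0,0,0,0,0],[0,0,0,0,0,0]]]'
python3 -m crank '[[[0,0,0,0,0,0],[0,0,0,0,0,0],[0,0,0,0,0,0],[0,0,0,0,0,0],[0,0,0,0,0,0]]]' 0 50
python3 -m crank '[[[0,0,0.5,0,0,0],[0,0,0.8,0,0,0],[0,0,0.8,0,0,0],[0,0,0.8,0,0,0],[0,0,0.8,0,0,0],[0,0,0.8,0,0,0],[0,0,0.8,0,0,0],[0,0,0.3,0,0,0],[0,0,0,0,0,0]]]'
```

```text
time: 15.93
ee_pos: [0.4187, -0.1605, 0.0206]
tcp_rot: [-179.9, 0.0, 33.2]
wrist_force: [-0.4, 0.5, 0.2]
opening: 0.0427
grasp_force: 0.0
time: 16.35
ee_pos: [0.4198, -0.1609, 0.0222]
tcp_rot: [179.9, -0.1, 33.2]
wrist_force: [-0.2, 0.2, 6.2]
opening: 0.0203
grasp_force: 50.1
time: 17.1
ee_pos: [0.4198, -0.1609, 0.135]
tcp_rot: [179.9, -0.1, 33.2]
wrist_force: [-0.5, 0.2, -0.8]
opening: 0.02
grasp_force: 49.4
```

```bash
python3 -m crank '[[[0,0.96,0,0,0,0.486],[0,0.96,0,0,0,0.486],[0,0.96,0,0,0,0.486],[0,0.96,0,0,0,0.486],[0,0.96,0,0,0,0.486],[0,0.96,0,0,0,0.486],[0,0.96,0,0,0,0.486],[0,0.96,0,0,0,0.486],[0,0.96,0,0,0,0.486],[0.95,0.96,0,0,0,0.486],[0.95,0.96,0,0,0,0.486],[0.95,0.96,0,0,0,0.486],[0.95,0.96,0,0,0,0.486],[0.95,0.96,0,0,0,0.486],[0.95,0.96,0,0,0,0.486],[0.95,0.96,0,0,0,0.486],[0.95,0.96,0,0,0,0.486],[0,0,0,0,0,0],[0,0,0,0,0,0],[0,0,0,0,0,0]]]'
```

```text
time: 18.77
ee_pos: [0.5704, 0.1654, 0.1321]
tcp_rot: [-179.9, 0.0, 90.0]
wrist_force: [-0.6, -0.1, -1.4]
opening: 0.0205
grasp_force: 49.5
```

```bash
python3 -m crank '[[[0,0,-0.7,0,0,0],[0,0,-0.7,0,0,0],[0,0,-0.7,0,0,0],[0,0,-0.7,0,0,0],[0,0,-0.7,0,0,0],[0,0,-0.7,0,0,0],[0,0,-0.7,0,0,0],[0,0,-0.3,0,0,0],[0,0,-0.05,0,0,0],[0,0,0,0,0,0]]]'
python3 -m crank '[[[0,0,0,0,0,0],[0,0,0,0,0,0],[0,0,0,0,0,0],[0,0,0.5,0,0,0],[0,0,0.8,0,0,0],[0,0,0.9,0,0,0],[0,0,0.9,0,0,0],[0,0,0.9,0,0,0],[0,0,0.9,0,0,0],[-0.9,0,0.9,0,0,0],[-0.9,0,0.9,0,0,0],[-0.9,0,0.9,0,0,0],[-0.9,0,0.9,0,0,0],[-0.9,0,0.9,0,0,0],[-0.9,0,0.9,0,0,0],[-0.9,0,0,0,0,0],[-0.9,0,0,0,0,0],[-0.9,0,0,0,0,0],[-0.9,0,0,0,0,0]]]' 0.5
python3 see.py | grep -v ', 0.[567]...\] '
python3 - <<'E'
from h import *
cv2.imwrite('pics/s2.png',bot.camera('scene')[:,:,::-1])
I=cv2.imread('pics/s2.png')[200:330,200:480]
import glob
f=sorted(glob.glob('pics/top_*'),key=lambda x:float(x[9:-4]))[-1];print(f)
J=cv2.imread(f)[150:290,180:480]
cv2.imwrite('pics/crop3.png',np.vstack([cv2.resize(J,(600,280)),cv2.resize(I,(600,279))]))
E
```

```text
time: 19.6
ee_pos: [0.5708, 0.1652, 0.0285]
tcp_rot: [-180.0, 0.0, 90.0]
wrist_force: [-0.0, 0.0, -0.9]
opening: 0.0205
grasp_force: 49.5
time: 21.18
ee_pos: [0.3902, 0.1656, 0.2355]
tcp_rot: [179.9, -0.0, 90.0]
wrist_force: [0.0, -0.8, 0.3]
opening: 0.0426
grasp_force: 0.0
[0.3902 0.1656 0.2355] [179.9185  -0.0351  90.0486]
top [0.5722 0.1631] [268. 238.] long (np.float64(0.055253123988091804), np.float64(-89.92482932008444)) short 0.023377822023870634
top [0.5718 0.2288] [239. 237.] long (np.float64(0.05458705295279073), np.float64(-86.82400780660132)) short 0.02335428740827214
top [ 0.5849 -0.238 ] [446. 243.] long (np.float64(0.07109098229405938), np.float64(-25.190416252661446)) short 0.07062608905746147
top [0.5905 0.715 ] [ 29. 218.] long (np.float64(0.056166839271710976), np.float64(-0.6270675198350452)) short 0.05023254393953783
wrist [0.5706 0.1647] [506. 208.] long (np.float64(0.05966845751418585), np.float64(89.22954508645883)) short 0.026658793068321283
wrist [0.5706 0.2296] [517. 139.] long (np.float64(0.05921385230314533), np.float64(89.62035393884673)) short 0.026774609834615905
wrist [0.5712 0.294 ] [530.  61.] long (np.float64(0.06007580452251215), np.float64(90.92290572541184)) short 0.02661198556484769
pics/top_21.2.png
```

View pics/crop3.png

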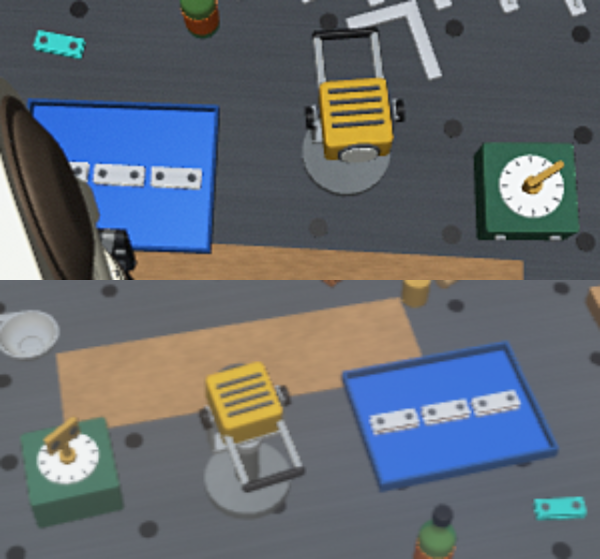

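The three jaws lie flat side by side in the tray; in the crop's top view they are at (68,172), (118,175) and (177,178). I move above the lamp handle next.

```bash
python3 -m crank '[[[0.9,-0.6,0.2,0,0,0.05],[0.9,-0.6,0.2,0,0,0.05],[0.9,-0.6,0.2,0,0,0.05],[0.9,-0.6,0.2,0,0,0.05],[0.9,-0.6,0.2,0,0,0.05],[0.9,-0.6,0.2,0,0,0.05],[0.9,-0.6,0.2,0,0,0.05],[0.9,-0.6,0.2,0,0,0.05],[0.9,-0.6,0.2,0,0,0.05],[0.9,-0.6,0.2,0,0,0.05],[0.9,-0.6,0.2,0,0,0.05],[0.9,-0.6,0.2,0,0,0.05],[0.9,-0.6,0.2,0,0,0.05],[0.9,-0.6,0.2,0,0,0.05],[0.9,-0.6,0.2,0,0,0.05],[0,0,0,0,0,0],[0,0,0,0,0,0],[0,0,0,0,0,0]]]'
python3 - <<'E'
from h import *
np.set_printoptions(precision=4,suppress=True)
o=bot.get_obs();c=cam('wrist');I=bot.camera('wrist')
cv2.imwrite('pics/w3.png',I[:,:,::-1]);np.savez('w3.npz',*[np.array(x) for x in c])
print(o['ee_pos'],o['tcp_rot'],o['q'],'pred handle',proj(c,[.7,-.015,.143]),'foot',proj(c,[.612,-.027,.15]),'cam',ray(c,(0,0))[0])
E
```

```text
time: 22.83
ee_pos: [0.6612, -0.0143, 0.2939]
tcp_rot: [-180.0, -0.0, 95.2]
wrist_force: [0.1, 0.1, -0.3]
opening: 0.043
grasp_force: 0.0
[ 0.6612 -0.0143  0.2939] [-179.97     -0.0116   95.1846] [ -1.2428  23.3178  37.0758 103.7891   0.0082  83.5726] pred handle [367.4479 232.5453] foot [252.5644 240.1081] cam [0.6543 0.0625 0.4173]
```

View pics/w3.png

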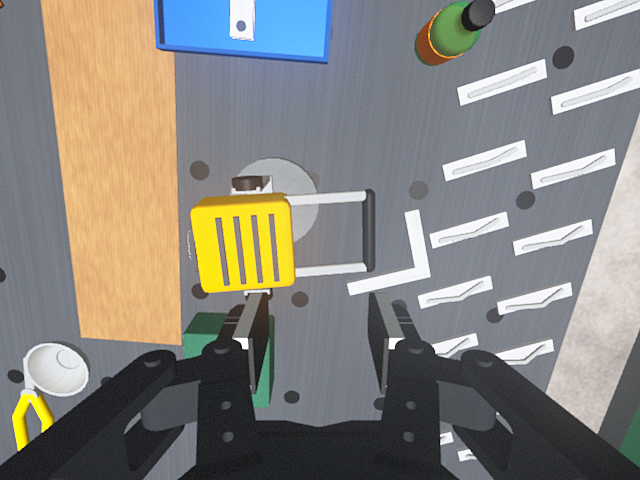

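The wrist view shows the black bar from (369,192) to (370,270) and the head at (244,243), matching the prediction. I grip the bar.

```bash
python3 -m crank '[[[0.5,-0.01,0,0,0,0],[0.5,-0.01,0,0,0,0],[0.5,-0.01,0,0,0,0],[0.52,-0.01,0,0,0,0],[0,0,-0.5,0,0,0],[0,0,-0.75,0,0,0],[0,0,-0.75,0,0,0],[0,0,-0.75,0,0,0],[0,0,-0.75,0,0,0],[0,0,-0.75,0,0,0],[0,0,-0.75,0,0,0],[0,0,-0.75,0,0,0],[0,0,-0.75,0,0,0],[0,0,-0.75,0,0,0],[0,0,-0.2,0,0,0],[0,0,0,0,0,0],[0,0,0,0,0,0]]]'
python3 -m crank '[[[0,0,0,0,0,0],[0,0,0,0,0,0],[0,0,0,0,0,0],[0,0,0,0,0,0],[0,0,0,0,0,0],[0,0,0,0,0,0],[0,0,0,0,0,0]]]' 0 30
```

```text
time: 24.3
ee_pos: [0.7014, -0.0147, 0.1464]
tcp_rot: [180.0, 0.0, 95.2]
wrist_force: [1.5, 0.4, 1.3]
opening: 0.0428
grasp_force: 0.0
time: 24.88
ee_pos: [0.7012, -0.0155, 0.146]
tcp_rot: [-180.0, 0.0, 95.2]
wrist_force: [-5.3, -1.9, 3.6]
opening: 0.0088
grasp_force: 29.1
```

Run:
```python
import numpy as np
np.set_printoptions(precision=2,suppress=True)
p=np.array([.612,-.027,.15]);m=np.array([.572,.229,.005]);d=m-p
th1=np.arctan2(-d[1],-d[0]);tl=np.arctan2(-d[2],np.hypot(*d[:2]));h=np.array([.7012,-.0155])-p[:2];th0=np.arctan2(h[1],h[0])
print(np.degrees([th0,th1,tl]),np.hypot(*h),(th1-th0)/.12/20)
f=np.linspace(0,1,21)
P=[p+.09*np.array([np.cos(tl*k)*np.cos(th0+k*(th1-th0)),np.cos(tl*k)*np.sin(th0+k*(th1-th0)),np.sin(tl*k)]) for k in f]
print(np.diff(P,axis=0)/.02,P[10],P[-1])
```

```text
[  7.35 -81.12  29.23] 0.08993825659862442 -0.6433400402349938
[[ 0.03 -0.35  0.11]
 [-0.   -0.35  0.11]
 [-0.03 -0.35  0.11]
 [-0.06 -0.34  0.11]
 [-0.09 -0.33  0.11]
 [-0.12 -0.32  0.11]
 [-0.14 -0.31  0.11]
 [-0.17 -0.3   0.11]
 [-0.19 -0.28  0.11]
 [-0.21 -0.26  0.11]
 [-0.23 -0.24  0.11]
 [-0.25 -0.22  0.11]
 [-0.27 -0.19  0.11]
 [-0.28 -0.17  0.11]
 [-0.29 -0.14  0.11]
 [-0.3  -0.12  0.11]
 [-0.31 -0.09  0.1 ]
 [-0.31 -0.06  0.1 ]
 [-0.31 -0.03  0.1 ]
 [-0.31 -0.01  0.1 ]] [ 0.68 -0.08  0.17] [ 0.62 -0.1   0.19]
```

```bash
python3 -m crank '[[[0.03,-0.35,0.11,0,0,-0.643],[0,-0.35,0.11,0,0,-0.643],[-0.03,-0.35,0.11,0,0,-0.643],[-0.06,-0.34,0.11,0,0,-0.643],[-0.09,-0.33,0.11,0,0,-0.643],[-0.12,-0.32,0.11,0,0,-0.643],[-0.14,-0.31,0.11,0,0,-0.643],[-0.17,-0.3,0.11,0,0,-0.643],[-0.19,-0.28,0.11,0,0,-0.643],[-0.21,-0.26,0.11,0,0,-0.643]]]'
python3 -m crank '[[[-0.23,-0.24,0.11,0,0,-0.643],[-0.25,-0.22,0.11,0,0,-0.643],[-0.27,-0.19,0.11,0,0,-0.643],[-0.28,-0.17,0.11,0,0,-0.643],[-0.29,-0.14,0.11,0,0,-0.643],[-0.3,-0.12,0.11,0,0,-0.643],[-0.31,-0.09,0.1,0,0,-0.643],[-0.31,-0.06,0.1,0,0,-0.643],[-0.31,-0.03,0.1,0,0,-0.643],[-0.31,-0.01,0.1,0,0,-0.643],[0,0,0.1,0,0,0],[0,0,0,0,0,0],[0,0,0,0,0,0]]]'
```

```text
time: 25.72
ee_pos: [0.6834, -0.0807, 0.1675]
tcp_rot: [179.8, 0.0, 50.7]
wrist_force: [7.7, -8.0, -3.7]
opening: 0.0084
grasp_force: 29.3
time: 26.8
ee_pos: [0.6251, -0.1086, 0.1925]
tcp_rot: [179.5, -0.1, 6.6]
wrist_force: [-1.6, -21.0, 7.7]
opening: 0.0087
grasp_force: 30.0
```

```bash
python3 -m crank '[[[0,-0.2,0,0,0,0],[0,0,0,0,0,0],[0,0,0,0,0,0]]]'
python3 -m crank '[[[0,0,0,0,0,0],[0,0,0,0,0,0],[0,0,0,0,0,0],[0,0,0,0,0,0],[0,0,0.4,0,0,0],[0,0,0.8,0,0,0],[0,0,0.8,0,0,0],[0,0,0.8,0,0,0],[0,0,0.8,0,0,0],[0,0,0.8,0,0,0],[0,0,0,0,0,0],[0,0,0,0,0,0],[0,0,0,0,0,0]]]' 0.5
python3 - <<'E'
from h import *
np.set_printoptions(precision=4,suppress=True)
o=bot.get_obs();c=cam('wrist');I=bot.camera('wrist');T=bot.camera('top');S=bot.camera('scene')
cv2.imwrite('pics/w4.png',I[:,:,::-1]);np.savez('w4.npz',*[np.array(x) for x in c])
cv2.imwrite('pics/t4.png',T[:,:,::-1]);cv2.imwrite('pics/s4.png',S[:,:,::-1])
print(o['ee_pos'],o['tcp_rot'],o['q'],'pred handle',proj(c,[.624,-.105,.194]),'pivot',proj(c,[.612,-.027,.15]),'cam',ray(c,(0,0))[0])
A=cv2.resize(I[:,:,::-1],(533,400));
B=np.hstack([cv2.resize(T[160:260,320:420,::-1],(266,200),interpolation=2)[:, :],cv2.resize(S[225:325,265:365,::-1],(267,200),interpolation=2)])
cv2.imwrite('pics/m4.png',np.vstack([A,B]))
E
```

```text
time: 27.05
ee_pos: [0.6249, -0.1095, 0.1914]
tcp_rot: [179.9, -0.1, 6.7]
wrist_force: [-3.0, -7.5, 4.6]
opening: 0.0086
grasp_force: 29.6
time: 28.13
ee_pos: [0.6248, -0.1082, 0.2777]
tcp_rot: [-180.0, 0.0, 6.8]
wrist_force: [-0.2, 0.3, 0.0]
opening: 0.0427
grasp_force: 0.0
[ 0.6248 -0.1082  0.2777] [-179.9847    0.039     6.7942] [ -9.8251  18.0945  28.4401 100.3873   0.0035 163.3807] pred handle [312.7893 257.9163] pivot [204.0367 239.8982] cam [ 0.7014 -0.099   0.401 ]
```

View pics/m4.png

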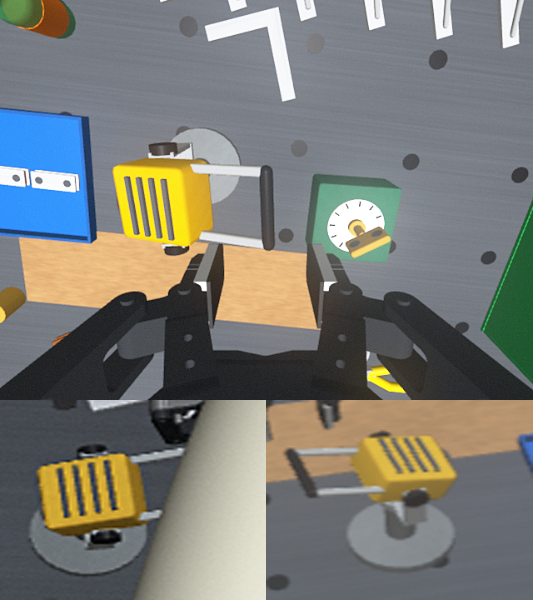

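Run:
```python
from h import *
np.set_printoptions(precision=4,suppress=True)
z=np.load('w4.npz');w=tuple(z[k] for k in z.files);s=cam('scene')
W=cv2.imread('pics/w4.png');S=cv2.imread('pics/s4.png')
def bar(I,roi,th):
    x0,y0,x1,y1=roi;g=I[y0:y1,x0:x1].max(2);m=(g<th).astype(np.uint8)
    n,l,st,ce=cv2.connectedComponentsWithStats(m);k=1+st[1:,4].argmax();r=cv2.minAreaRect(np.argwhere(l==k)[:,::-1].astype(np.float32))
    b=cv2.boxPoints(r)+[x0,y0]; i=np.argsort(b[:,1]);return b[i[:2]].mean(0),b[i[2:]].mean(0),np.array(r[0])+[x0,y0],r[1],st[k,4]
for th in(60,70):
    a=bar(W,(300,185,340,310),th);b=bar(S,(268,245,288,278),th);print(a,b)
    X=tri(w,a[2],s,b[2]);print('mid',X);print(tri(w,a[0],s,b[1])[0],tri(w,a[1],s,b[0])[0])
p=np.array([.612,-.027,.15]);v=p-X[0];print('len',np.linalg.norm(v))
m=np.array([.572,.229,.005]);u=v/np.linalg.norm(v);t=(m-p)@u;q=p+t*u;print('aim miss',q-m)
```

```text
Traceback (most recent call last):
ValueError: attempt to get argmax of an empty sequence
```

Run:
```python
from h import *
np.set_printoptions(precision=4,suppress=True)
z=np.load('w4.npz');w=tuple(z[k] for k in z.files);s=cam('scene')
a0,a1=(319,201.6),(321.6,296.4);b0,b1=(282.6,272),(274.4,252)
E=[tri(w,a0,s,b0),tri(w,a1,s,b1)];print(E)
X=tri(w,np.mean([a0,a1],0),s,np.mean([b0,b1],0));print(X)
p=np.array([.612,-.027,.15]);v=p-X[0];print('len',np.linalg.norm(v))
m=np.array([.572,.229,.005]);u=v/np.linalg.norm(v);q=p+((m-p)@u)*u;print('miss',q-m,np.degrees(np.arcsin(-u[2])))
W=cv2.imread('pics/w4.png')[130:330,120:380];S=cv2.imread('pics/s4.png')[230:330,260:360]
cv2.imwrite('pics/m5.png',np.hstack([cv2.resize(W,(520,400),interpolation=2),cv2.resize(S,(280,400)[:1]+(280,),interpolation=2) if 0 else cv2.copyMakeBorder(cv2.resize(S,(280,280),interpolation=2),0,120,0,0,cv2.BORDER_CONSTANT)]))
```

```text
[(array([ 0.6572, -0.1046,  0.1864]), np.float64(0.00039467401554608793)), (array([ 0.5888, -0.1141,  0.1721]), np.float64(0.001763702776533936))]
(array([ 0.6264, -0.1091,  0.1828]), np.float64(0.0004934883505763446))
len 0.08956676112249844
miss [-0.0072  0.0136  0.0373] 21.47230895298359
```

View pics/m5.png

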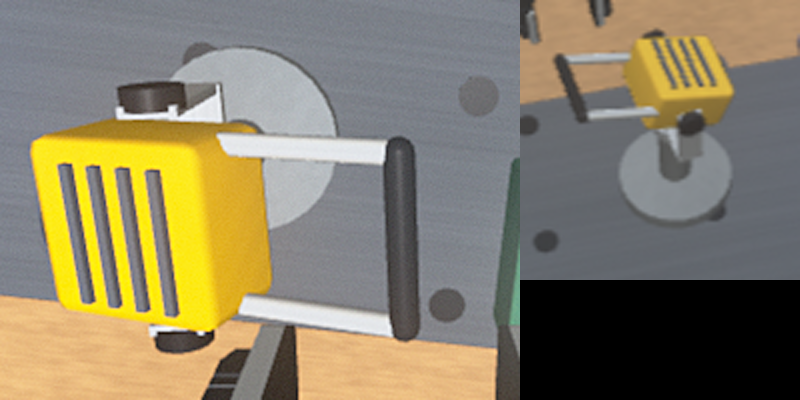

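The bar in the crop runs from (399,140) to (405,337). Triangulated, the handle is at z=.183, so the tilt is only 21.5° of the 29.2° needed while the swivel is right. I re-grip lower and firmer, then lift.

```bash
python3 -m crank '[[[0.05,0,-0.7,0,0,0],[0.05,0,-0.7,0,0,0],[0,0,-0.7,0,0,0],[0,0,-0.7,0,0,0],[0,0,-0.7,0,0,0],[0,0,-0.7,0,0,0],[0,0,-0.55,0,0,0],[0,0,0,0,0,0],[0,0,0,0,0,0]]]'
python3 -m crank '[[[0,0,0,0,0,0],[0,0,0,0,0,0],[0,0,0,0,0,0],[0,0,0,0,0,0],[0,0,0,0,0,0],[0,0,0,0,0,0]]]' 0 80
python3 -m crank '[[[0,0.02,0.08,0,0,-0.03],[0,0.02,0.08,0,0,-0.03],[0,0.03,0.08,0,0,-0.03],[0,0.03,0.08,0,0,-0.03],[-0.02,0.03,0.08,0,0,-0.03],[-0.02,0.03,0.08,0,0,-0.03],[-0.02,0.03,0.08,0,0,0],[-0.02,0.02,0.08,0,0,0],[0,0,0,0,0,0],[0,0,0,0,0,0]]]'
```

```text
time: 29.03
ee_pos: [0.6263, -0.1082, 0.1829]
tcp_rot: [-180.0, 0.1, 6.8]
wrist_force: [-0.1, -0.5, 0.7]
opening: 0.0427
grasp_force: 0.0
time: 29.53
ee_pos: [0.627, -0.1093, 0.1847]
tcp_rot: [179.9, -0.1, 6.8]
wrist_force: [-0.6, -5.8, 2.7]
opening: 0.0074
grasp_force: 78.0
time: 30.37
ee_pos: [0.6245, -0.1046, 0.1956]
tcp_rot: [180.0, 0.1, 5.5]
wrist_force: [-4.1, -4.1, -7.2]
opening: 0.0072
grasp_force: 77.6
```

Good. I release and re-measure the same way.

```bash
python3 -m crank '[[[0,0,0,0,0,0],[0,0,0,0,0,0],[0,0,0,0,0,0],[0,0,0,0,0,0],[0,0,0.4,0,0,0],[0,0,0.8,0,0,0],[0,0,0.8,0,0,0],[0,0,0.8,0,0,0],[0,0,0.8,0,0,0],[0,0,0.8,0,0,0],[0,0,0,0,0,0],[0,0,0,0,0,0],[0,0,0,0,0,0]]]' 0.5
python3 - <<'E'
from h import *
np.set_printoptions(precision=4,suppress=True)
o=bot.get_obs();c=cam('wrist');I=bot.camera('wrist')[:,:,::-1];S=bot.camera('scene')[:,:,::-1]
cv2.imwrite('pics/w6.png',I);cv2.imwrite('pics/s6.png',S);np.savez('w6.npz',*[np.array(x) for x in c])
print(o['ee_pos'],proj(c,[.624,-.105,.194]),proj(cam('scene'),[.624,-.105,.194]))
W=I[130:330,120:380];S=S[230:330,260:360]
cv2.imwrite('pics/m6.png',np.hstack([cv2.resize(W,(520,400),interpolation=2),cv2.copyMakeBorder(cv2.resize(S,(280,280),interpolation=2),0,120,0,0,cv2.BORDER_CONSTANT)]))
E
```

```text
time: 31.45
ee_pos: [0.6252, -0.104, 0.2837]
tcp_rot: [-180.0, 0.0, 5.6]
wrist_force: [0.5, -0.7, -0.4]
opening: 0.0428
grasp_force: 0.0
[ 0.6252 -0.104   0.2837] [319.5535 255.9316] [279.6852 257.7959]
```

View pics/m6.png

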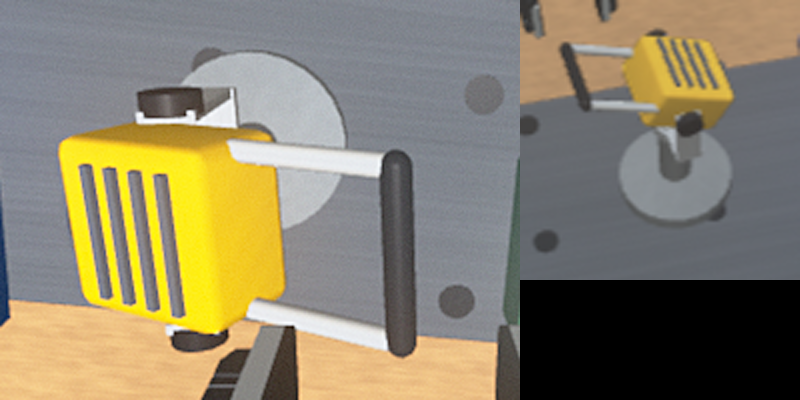

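Both views match the predicted handle target within 1 px: wrist mid (319.8,256.8) against (319.6,255.9), scene (280.4,257.1) against (279.7,257.8). The lamp is aimed. Next I go to the key, unwinding the wrist first.

```bash
python3 -m crank '[[[-0.27,-0.61,0,0,0,1],[-0.27,-0.61,0,0,0,1],[-0.27,-0.61,0,0,0,1],[-0.27,-0.61,0,0,0,1],[-0.27,-0.61,0,0,0,1],[-0.27,-0.61,0,0,0,1],[-0.27,-0.61,0,0,0,1],[-0.27,-0.61,0,0,0,1],[-0.27,-0.61,0,0,0,1],[-0.27,-0.61,0,0,0,1],[0,0,0,0,0,1],[0,0,0,0,0,1],[0,0,0,0,0,1],[0,0,0,0,0,1],[0,0,0,0,0,1],[0,0,0,0,0,1],[0,0,0,0,0,1],[0,0,0,0,0,1],[0,0,0,0,0,1],[0,0,0,0,0,1]]]'
python3 -m crank '[[[0,0,0,0,0,1],[0,0,0,0,0,1],[0,0,0,0,0,1],[0,0,0,0,0,1],[0,0,0,0,0,1],[0,0,0,0,0,1],[0,0,0,0,0,1],[0,0,0,0,0,1],[0,0,0,0,0,1],[0,0,0,0,0,1],[0,0,0,0,0,1],[0,0,0,0,0,1],[0,0,0,0,0,1],[0,0,0,0,0,1],[0,0,0,0,0,1],[0,0,0,0,0,1],[0,0,0,0,0,1],[0,0,0,0,0,1],[0,0,0,0,0,1],[0,0,0,0,0,1]]]'
python3 -m crank '[[[0,0,0,0,0,1],[0,0,0,0,0,1],[0,0,0,0,0,1],[0,0,0,0,0,1],[0,0,0,0,0,1],[0,0,0,0,0,0],[0,0,0,0,0,0],[0,0,0,0,0,0]]]'
python3 - <<'E'
from h import *
np.set_printoptions(precision=4,suppress=True)
o=bot.get_obs();c=cam('wrist');I=bot.camera('wrist')[:,:,::-1]
cv2.imwrite('pics/w7.png',I);np.savez('w7.npz',*[np.array(x) for x in c])
print(o['ee_pos'],o['tcp_rot'],o['q'],proj(c,[.571,-.226,.117]),proj(c,[.571,-.226,.055]))
cv2.imwrite('pics/m7.png',cv2.resize(I[100:400,200:500],(600,600),interpolation=2))
E
```

```text
time: 33.22
ee_pos: [0.5709, -0.226, 0.2833]
tcp_rot: [-180.0, -0.1, 143.4]
wrist_force: [-0.3, -1.0, -0.4]
opening: 0.043
grasp_force: 0.0
time: 34.88
ee_pos: [0.5709, -0.226, 0.2833]
tcp_rot: [179.9, 0.0, -79.1]
wrist_force: [-1.2, -0.7, 0.2]
opening: 0.0428
grasp_force: 0.0
time: 35.55
ee_pos: [0.571, -0.226, 0.2839]
tcp_rot: [180.0, 0.0, -45.3]
wrist_force: [1.0, 0.1, 0.3]
opening: 0.0428
grasp_force: 0.0
[ 0.571  -0.226   0.2839] [179.9878   0.0367 -45.2807] [ -21.5955   15.2617   25.629   100.4058    0.0036 -156.3148] [318.0227 221.7625] [318.0128 205.4856]
```

View pics/m7.png

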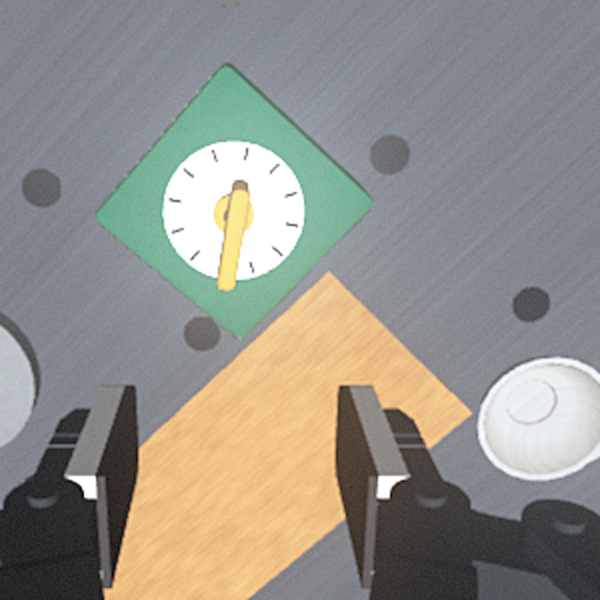

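Run:
```python
from h import *
np.set_printoptions(precision=4,suppress=True)
z=np.load('w7.npz');w=tuple(z[k] for k in z.files)
A=onz(w,(200+240/2,100+191/2),.117);B=onz(w,(200+227/2,100+288/2),.117);d=A-B
print(A,B,(A+B)/2,np.linalg.norm(d),np.degrees(np.arctan2(d[1],d[0])))
print('dial',onz(w,(200+234/2,100+210/2),.057),[onz(w,(200+u/2,100+v/2),.055) for u,v in((228,63),(372,202),(240,338),(97,215))])
```

```text
[ 0.5852 -0.2426  0.117 ] [ 0.5602 -0.2097  0.117 ] [ 0.5727 -0.2261  0.117 ] 0.041267984078434725 -52.7266303393375
dial [ 0.5723 -0.226   0.057 ] [array([ 0.6226, -0.2728,  0.055 ]), array([ 0.527 , -0.2759,  0.055 ]), array([ 0.5224, -0.1798,  0.055 ]), array([ 0.6181, -0.1765,  0.055 ])]
```

The wing runs from (240,191) to (227,288) in the crop: axis (.5725,−.226), direction −53°. I align, descend and grip.

```bash
python3 -m crank '[[[0.04,0,-0.75,0,0,-0.56],[0.04,0,-0.75,0,0,-0.56],[0,0,-0.75,0,0,0],[0,0,-0.75,0,0,0],[0,0,-0.75,0,0,0],[0,0,-0.75,0,0,0],[0,0,-0.75,0,0,0],[0,0,-0.75,0,0,0],[0,0,-0.75,0,0,0],[0,0,-0.75,0,0,0],[0,0,-0.75,0,0,0],[0,0,-0.75,0,0,0],[0,0,0,0,0,0],[0,0,0,0,0,0]]]'
python3 -m crank '[[[0,0,0,0,0,0],[0,0,0,0,0,0],[0,0,0,0,0,0],[0,0,0,0,0,0],[0,0,0,0,0,0],[0,0,0,0,0,0],[0,0,0,0,0,0]]]' 0 90
python3 -m crank '[[[0,0,0,0,0,-0.3],[0,0,0,0,0,-0.5],[0,0,0,0,0,-0.5],[0,0,0,0,0,-0.5],[0,0,0,0,0,-0.5],[0,0,0,0,0,-0.5]]]'
python3 -c "
from workcell import bot
o=bot.get_obs();print(o['torque'],o['q'])"
```

```text
time: 36.77
ee_pos: [0.5723, -0.2259, 0.1038]
tcp_rot: [180.0, 0.1, -52.8]
wrist_force: [-0.2, -1.0, 0.3]
opening: 0.0428
grasp_force: 0.0
time: 37.35
ee_pos: [0.5732, -0.2263, 0.1056]
tcp_rot: [-179.9, -0.1, -52.8]
wrist_force: [-0.6, -0.1, 5.8]
opening: 0.0065
grasp_force: 88.0
time: 37.85
ee_pos: [0.5728, -0.2265, 0.1056]
tcp_rot: [-180.0, -0.1, -72.2]
wrist_force: [-4.0, -1.0, 7.2]
opening: 0.0066
grasp_force: 88.4
[-0.30169144  0.73086321  0.17407418] [-2.15575953e+01  1.34948183e+01  3.71333210e+00  8.01398870e+01
 -4.61938411e-02 -1.29369064e+02]
```

```bash
python3 -m crank '[[[0,0,0,0,0,-0.7],[0,0,0,0,0,-0.7],[0,0,0,0,0,-0.7],[0,0,0,0,0,-0.7],[0,0,0,0,0,-0.7],[0,0,0,0,0,-0.7],[0,0,0,0,0,-0.7],[0,0,0,0,0,-0.7],[0,0,0,0,0,-0.7],[0,0,0,0,0,-0.7],[0,0,0,0,0,-0.7],[0,0,0,0,0,-0.7],[0,0,0,0,0,-0.7],[0,0,0,0,0,-0.7],[0,0,0,0,0,-0.7],[0,0,0,0,0,-0.7],[0,0,0,0,0,-0.7],[0,0,0,0,0,-0.7],[0,0,0,0,0,-0.7],[0,0,0,0,0,-0.7]]]'
python3 -c "
from workcell import bot
o=bot.get_obs();print(o['torque'],o['q'][5])"
python3 -m crank '[[[0,0,0,0,0,-0.7],[0,0,0,0,0,-0.7],[0,0,0,0,0,-0.7],[0,0,0,0,0,-0.7],[0,0,0,0,0,-0.7],[0,0,0,0,0,-0.7],[0,0,0,0,0,-0.7],[0,0,0,0,0,-0.7],[0,0,0,0,0,-0.7],[0,0,0,0,0,-0.7],[0,0,0,0,0,-0.7],[0,0,0,0,0,-0.7],[0,0,0,0,0,-0.7],[0,0,0,0,0,-0.7],[0,0,0,0,0,-0.7],[0,0,0,0,0,-0.7],[0,0,0,0,0,-0.7],[0,0,0,0,0,-0.7],[0,0,0,0,0,-0.7],[0,0,0,0,0,-0.7]]]'
python3 -c "
from workcell import bot
o=bot.get_obs();print(o['torque'],o['q'][5],o['joint_efforts'][5])"
```

```text
time: 39.52
ee_pos: [0.5711, -0.2256, 0.1056]
tcp_rot: [179.9, -0.1, -168.5]
wrist_force: [-12.9, 4.7, 12.6]
opening: 0.0068
grasp_force: 89.3
[0.88317627 2.59674205 0.18816863] -33.04638142077402
time: 41.18
ee_pos: [0.5723, -0.224, 0.1056]
tcp_rot: [180.0, -0.2, 95.3]
wrist_force: [-6.0, 11.8, 10.1]
opening: 0.0065
grasp_force: 89.1
[2.40616041 1.30010923 0.18596894] 63.21226806756916 -1.5013615787029266
```

```bash
python3 -m crank '[[[-0.05,0.07,-0.03,0,0,-0.7],[0,0,0,0,0,-0.7],[0,0,0,0,0,-0.7],[0,0,0,0,0,-0.7],[0,0,0,0,0,-0.7],[0,0,0,0,0,-0.7],[0,0,0,0,0,-0.7],[0,0,0,0,0,-0.7],[0,0,0,0,0,-0.7],[0,0,0,0,0,-0.7],[0,0,0,0,0,-0.7],[0,0,0,0,0,-0.7],[0,0,0,0,0,-0.7],[0,0,0,0,0,-0.7],[0,0,0,0,0,-0.7],[0,0,0,0,0,-0.7],[0,0,0,0,0,-0.7],[0,0,0,0,0,-0.7],[0,0,0,0,0,-0.7],[0,0,0,0,0,-0.7]]]'
python3 -c "
from workcell import bot
o=bot.get_obs();print(o['torque'],o['q'][5],o['joint_efforts'][5])"
```

```text
time: 42.85
ee_pos: [0.5736, -0.2252, 0.1057]
tcp_rot: [179.9, -0.3, -1.0]
wrist_force: [4.1, -2.3, 5.8]
opening: 0.0067
grasp_force: 94.4
[-0.35500334 -0.89107952  0.23019567] 159.55227489616684 -1.473170556128025
```

```bash
python3 -m crank '[[[0,0,0,0,0,0],[0,0,0,0,0,0],[0,0,0,0,0,0],[0,0,0,0,0,0],[0,0,0.5,0,0,0],[0,0,1,0,0,0],[0,0,1,0,0,0],[0,0,1,0,0,0],[0,0,1,0,0,0],[0,0,1,0,0,0],[0,0,1,0,0,0],[0,0,1,0,0,0],[0,0,1,0,0,0],[0,0,0.5,0,0,0]]]' 0.5
python3 -m crank '[[[0,0,0,0,0,1],[0,0,0,0,0,1],[0,0,0,0,0,1],[0,0,0,0,0,1],[0,0,0,0,0,1],[0,0,0,0,0,1],[0,0,0,0,0,1],[0,0,0,0,0,1],[0,0,0,0,0,1],[0,0,0,0,0,1],[0,0,0,0,0,1],[0,0,0,0,0,1],[0,0,0,0,0,1]]]'
python3 -m crank '[[[0,0,0,0,0,1],[0,0,0,0,0,1],[0,0,0,0,0,1],[0,0,0,0,0,1],[0,0,0,0,0,1],[0,0,0,0,0,1],[0,0,0,0,0,1],[0,0,0,0,0,1],[0,0,0,0,0,1],[0,0,0,0,0,1],[0,0,0,0,0,1],[0,0,0,0,0,1],[0,0,0,0,0,1],[0,0,0,0,0,0],[0,0,0,0,0,0],[0,0,0,0,0,0]]]'
cat > key.py <<'E'
from h import *
np.set_printoptions(precision=4,suppress=True)
o=bot.get_obs();c=cam('wrist');I=bot.camera('wrist')
print(o['ee_pos'],o['tcp_rot'],o['q'][5])
u,v=proj(c,[.5725,-.226,.117]).astype(int);a=45
for k in blobs(I,(15,90,90),(35,255,255),150,1e9,(u-a,v-a,u+a,v+a)):
    r=cv2.minAreaRect(k);P=[onz(c,p,.117) for p in cv2.boxPoints(r)];e=[P[1]-P[0],P[2]-P[1]];e.sort(key=np.linalg.norm)
    print(r,onz(c,r[0],.117),np.linalg.norm(e[1]),np.linalg.norm(e[0]),np.degrees(np.arctan2(e[1][1],e[1][0])))
cv2.imwrite(f"pics/key_{o['time']:.1f}.png",cv2.resize(I[60:300,200:440,::-1],(480,480)))
E
python3 key.py; ls pics/key*
```

```text
time: 44.02
ee_pos: [0.5718, -0.2247, 0.2871]
tcp_rot: [179.9, -0.2, -0.7]
wrist_force: [1.3, -0.0, 0.6]
opening: 0.0428
grasp_force: 0.0
time: 45.1
ee_pos: [0.5716, -0.2246, 0.2844]
tcp_rot: [180.0, 0.0, 89.0]
wrist_force: [0.7, -0.2, 0.2]
opening: 0.0426
grasp_force: 0.0
time: 46.43
ee_pos: [0.5717, -0.2247, 0.284]
tcp_rot: [-180.0, 0.0, 177.8]
wrist_force: [-0.4, 0.1, -0.2]
opening: 0.0428
grasp_force: 0.0
[ 0.5717 -0.2247  0.284 ] [-179.9951    0.0115  177.7764] -19.229501964170346
((319.5673828125, 220.0598907470703), (50.60466384887695, 19.064748764038086), 80.27242279052734) [ 0.5702 -0.2232  0.117 ] 0.04264698004676913 0.015280702170438929 7.73503020732887
pics/key_46.4.png
```

```bash
python3 -m crank '[[[0.05,-0.03,-0.75,0,0,0.3],[0,0,-0.75,0,0,0.3],[0,0,-0.75,0,0,0],[0,0,-0.75,0,0,0],[0,0,-0.75,0,0,0],[0,0,-0.75,0,0,0],[0,0,-0.75,0,0,0],[0,0,-0.75,0,0,0],[0,0,-0.75,0,0,0],[0,0,-0.75,0,0,0],[0,0,-0.75,0,0,0],[0,0,-0.75,0,0,0],[0,0,0,0,0,0],[0,0,0,0,0,0]]]'
python3 -m crank '[[[0,0,0,0,0,0],[0,0,0,0,0,0],[0,0,0,0,0,0],[0,0,0,0,0,0],[0,0,0,0,0,0],[0,0,0,0,0,0],[0,0,0,0,0,0]]]' 0 90
python3 -m crank '[[[0,0,0,0,0,-0.5],[0,0,0,0,0,-0.5],[0,0,0,0,0,-0.5],[0,0,0,0,0,-0.5],[0,0,0,0,0,-0.5],[0,0,0,0,0,-0.5],[0,0,0,0,0,-0.5],[0,0,0,0,0,-0.5],[0,0,0,0,0,-0.5],[0,0,0,0,0,-0.5]]]'
python3 -c "
from workcell import bot
o=bot.get_obs();print(o['torque'],o['q'][5],o['joint_efforts'][5])"
```

```text
time: 47.65
ee_pos: [0.5723, -0.2251, 0.1033]
tcp_rot: [180.0, -0.1, -178.0]
wrist_force: [-0.7, -0.0, 0.5]
opening: 0.0426
grasp_force: 0.0
time: 48.23
ee_pos: [0.5732, -0.2252, 0.1051]
tcp_rot: [-180.0, 0.1, -177.9]
wrist_force: [-0.3, 2.7, 5.3]
opening: 0.0065
grasp_force: 88.2
time: 49.07
ee_pos: [0.5731, -0.2257, 0.1051]
tcp_rot: [-180.0, 0.1, 147.6]
wrist_force: [-2.2, -1.0, 5.7]
opening: 0.0066
grasp_force: 88.2
[-0.13077433  0.40955137  0.17505755] 10.958760866111545 -0.9953868761658669
```

```bash
python3 -m crank '[[[0,0,0,0,0,-0.5],[0,0,0,0,0,-0.5],[0,0,0,0,0,-0.5],[0,0,0,0,0,-0.5],[0,0,0,0,0,-0.5],[0,0,0,0,0,-0.5],[0,0,0,0,0,-0.5],[0,0,0,0,0,-0.5],[0,0,0,0,0,-0.5],[0,0,0,0,0,-0.5]]]'
python3 -c "
from workcell import bot
o=bot.get_obs();print(o['torque'],o['q'][5],o['joint_efforts'][5])"
python3 -m crank '[[[0,0,0,0,0,-0.5],[0,0,0,0,0,-0.5],[0,0,0,0,0,-0.5],[0,0,0,0,0,-0.5],[0,0,0,0,0,-0.5],[0,0,0,0,0,-0.5],[0,0,0,0,0,-0.5],[0,0,0,0,0,-0.5],[0,0,0,0,0,-0.5],[0,0,0,0,0,-0.5]]]'
python3 -c "
from workcell import bot
o=bot.get_obs();print(o['torque'],o['q'][5],o['joint_efforts'][5])"
```

```text
time: 49.9
ee_pos: [0.5728, -0.226, 0.1051]
tcp_rot: [180.0, 0.1, 113.2]
wrist_force: [-3.0, -3.7, 6.8]
opening: 0.0064
grasp_force: 88.4
[-0.43138146  0.85610211  0.18056613] 45.33438519925923 -0.9854725375771523
time: 50.73
ee_pos: [0.5723, -0.226, 0.1051]
tcp_rot: [180.0, 0.1, 78.9]
wrist_force: [-5.8, -2.9, 8.9]
opening: 0.0062
grasp_force: 116.4
[-0.60083571  1.38482416  2.23140597] 79.60188717857764 1.1098101362586021
```

```bash
python3 -m crank '[[[0,0,0,0,0,-0.2],[0,0,0,0,0,-0.2],[0,0,0,0,0,0],[0,0,0,0,0,0]]]'
python3 -c "
from workcell import bot
o=bot.get_obs();print(o['torque'],o['q'][5],o['tcp_rot'])"
```

```text
time: 51.07
ee_pos: [0.5723, -0.226, 0.1052]
tcp_rot: [180.0, 0.1, 76.4]
wrist_force: [-7.2, -3.8, 8.2]
opening: 0.0062
grasp_force: 138.3
[-0.71099164  1.49355435  2.83442922] 82.10244056136918 [1.79976168e+02 1.38600137e-01 7.64084374e+01]
```

The torque rises sharply (0.18 to 2.8 N m), so this is the stop. I release, back away and check everything.

```bash
python3 -m crank '[[[0,0,0,0,0,0],[0,0,0,0,0,0],[0,0,0,0,0,0],[0,0,0,0,0,0],[0,0,0.5,0,0,0],[0,0,1,0,0,0],[0,0,1,0,0,0],[0,0,1,0,0,0],[0,0,1,0,0,0],[0,0,1,0,0,0],[0,0,1,0,0,0],[0,0,1,0,0,0],[0,0,1,0,0,0],[0,0,0.5,0,0,0],[0,0,0,0,0,0],[0,0,0,0,0,0]]]' 0.5
python3 key.py
python3 see.py | grep 'top .*0.5[78]'
python3 - <<'E'
from h import *
o=bot.get_obs();W=bot.camera('wrist')[:,:,::-1];S=bot.camera('scene')[:,:,::-1]
cv2.imwrite('pics/end_s.png',S);cv2.imwrite('pics/end_w.png',W)
cv2.imwrite('pics/end.png',np.vstack([cv2.resize(S[200:320,200:480],(700,300),interpolation=2),cv2.resize(W[40:340,0:640],(640,300)).copy() if 0 else cv2.copyMakeBorder(cv2.resize(W[40:340],(640,300)),0,0,0,60,cv2.BORDER_CONSTANT)]))
E
```

```text
time: 52.4
ee_pos: [0.573, -0.2254, 0.2843]
tcp_rot: [179.9, 0.0, 76.2]
wrist_force: [-0.0, -0.2, -0.0]
opening: 0.043
grasp_force: 0.0
[ 0.573  -0.2254  0.2843] [179.9317   0.0072  76.227 ] 82.30317113037096
((317.0, 218.0), (54.0, 18.0), 90.0) [ 0.5732 -0.222   0.117 ] 0.04548509847967262 0.01438093148315004 -103.38176709103008
top [0.4968 0.5288] [102. 262.] long (np.float64(0.05584590659699371), np.float64(0.7059551628143744)) short 0.043145103869894307
top [0.4971 0.591 ] [ 75. 261.] long (np.float64(0.05482254306127839), np.float64(1.5515663079531274)) short 0.045959517630757674
top [0.5722 0.1638] [268. 238.] long (np.float64(0.056552582488715246), np.float64(-90.09639662513946)) short 0.023379477611243666
top [0.5718 0.2288] [239. 237.] long (np.float64(0.05458705295279073), np.float64(-86.82400780660132)) short 0.02335428740827214
top [0.573  0.2916] [212. 235.] long (np.float64(0.05695047034110409), np.float64(-86.82505158287856)) short 0.02342508265932235
top [ 0.5845 -0.237 ] [445. 243.] long (np.float64(0.07203062790439095), np.float64(-162.5874164602888)) short 0.06975948107018753
top [0.5879 0.5277] [110. 223.] long (np.float64(0.04533481301203926), np.float64(0.1325605407433649)) short 0.042493209644055084
top [0.5873 0.6526] [ 56. 221.] long (np.float64(0.05125778601489653), np.float64(-90.31093088334735)) short 0.043734530008958085
```

View pics/end.png

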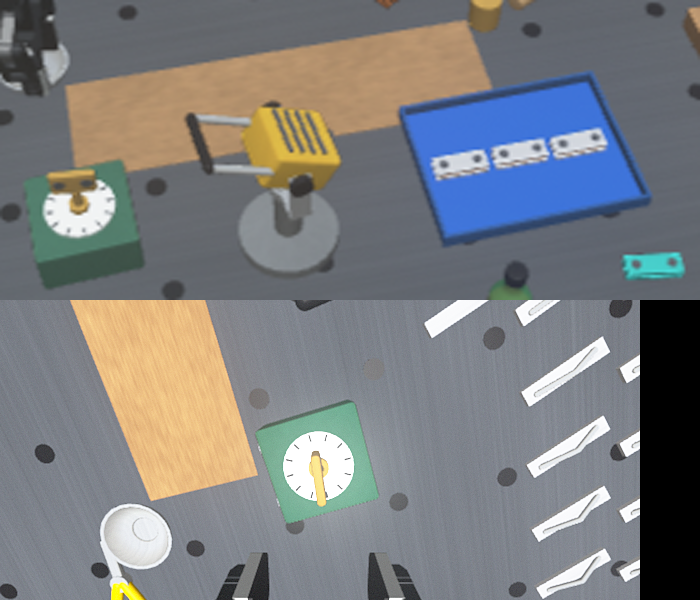

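The final views show three jaws flat in the tray, the lamp handle unmoved at scene (276,247)–(283,268), and the key wing at its stop with no backslide. The gripper is clear of everything, so I hand in.

```bash
python3 -c "
from workcell import bot
print(bot.job_done())"
```

```text
the job is handed in; nothing more can be done
None
```

I handed the job in at about 52 s, and no verdict came back. The three jaws lie flat side by side in the tray. The lamp handle is within about 1 px of where it must be for the lens to point at the tray's middle. The key is wound to its stop, judged by the jump in torque.

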